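Stack two spacer plates in a sprung nest, pressing each one flat

ROBOT

A 6-joint arm with a two-finger parallel gripper is mounted at the origin on a cart in front of the work surface, level with it; the furniture and walls round the work are solid. World frame = base frame: x ahead of the robot, y to its left, z up, the work surface at z = 0. Lengths are in m, angles in degrees, forces in N, time in s.
With the tool pointing down it reaches from about 0.325 to 0.85 m from the base axis. Payload 15.5 kg.
Tool frame: the origin (TCP) lies at the very end of the fingers, on their centre line; the grasp point (between the pads) lies arm.grip_depth behind it (arm.grip_depth is the distance from the TCP to the grasp point, in m); z points along the fingers, y is the line along which they close (so a half turn about z gives the same grasp; the last joint's range is limited). The gripper opens to 91 mm and grips with 3 to 60 N. Pads are 32 mm wide; open, the fingers measure 118 mm over their backs; the gripper's body (76 mm by 178 mm) begins 60 mm behind the grasp point.
Start: joints at [-68.898, 28.281, 77.091, -0, 74.628, -5.472], TCP at [0.28, -0.559, 0.214] pointing down, gripper open.
Joint ranges: [-166.48, 166.48], [-47.26, 123.95], [12.59, 153.08], [-70.14, 250.14], [6.76, 159.57], [-176.63, 176.63]. Speed limits (degrees/s): [108.29, 108.29, 147.25, 172.46, 172.46, 172.46].

INTERFACE

Orientations are given as a 3x3 rotation matrix whose columns are the frame's x, y, z axes.
In Python, from rig import arm gives the robot as it stands. Calls block until the motion is done:
- arm.move_to(position, orientation): joint-space move of the TCP to a pose.
- arm.move_l(position, orientation=None, feed=0.15): straight line of the TCP; orientation=None keeps the orientation; feed is the mean speed in m/s.
- arm.move_joints(angles): joint-space move.
- arm.grip(opening): finger opening in m; the grip force is fixed at half the most; returns when the fingers have stopped.
- arm.sleep(seconds).
- arm.solve_ik(position, orientation): joint angles nearest the present ones, or None.
- arm.snapshot(name): name is "side" or "top"; returns the picture (400x640x3 uint8, red, green, blue); there is no depth.
- arm.get_calibration(name): a dict with "intrinsics" (3x3 intrinsics, pixels), "k1" (the pictures are not rectified: a ray, as slopes to the right and down, at radius r is drawn at 1 + k1 r^2 times it, then the intrinsics apply), "cam_to_world" (4x4, takes a point from camera to world coordinates). Camera axes: x right, y down, z forward; pixel columns grow to the right and rows downward; lengths in m; the calibration is good to about 2 mm. A picture is of the moment at which its call begins. get_calibration takes no time and is no camera call.
A pose or a line that the arm cannot do raises arm.Unreachable and nothing moves.
- arm.sign_off(): hands the job in; it is judged then, once.
Readings, each from a call of its own:
- arm.current_t(): time.
- arm.current_joint_positions(): joint angles.
- arm.current_dq(): joint speeds.
- arm.current_tau(): joint torques, N m.
- arm.current_ee_pos(): TCP position.
- arm.current_tool_rot(): TCP orientation.
- arm.current_force(): force on the tool from outside, world axes, zero at the start.
- arm.current_torque(): the same for the moment, N m.
- arm.current_width(): finger opening in m.
- arm.current_grasp_force(): force on a finger pad.
Only numpy, scipy, OpenCV 4.12 (cv2) and the standard library are available. Lean on these libraries where they do the work, as an engineer would, in place of code of your own. Each camera call takes 0.05 s, during which the arm holds its last target. There are 200 camera calls.

TASK

Make up the spacer pack in the stacking nest, thicker black plate at the bottom and silver plate on top. Lay the black plate level on the nest's two sprung catches and let go of it, then press down on its middle with closed fingers, firmly but without pounding, until it has gone past the catches and you feel it lie flat on the deck; only then fetch the silver plate, lay it on the catches, let go, and press it flat onto the black one in the same way. Leave the other things on the table where they are.

Things in the scene. Friction and masses are not known exactly. Their poses are not given: they have to be found in the camera images.
- black_plate: Black spacer plate, 56 x 120 x 14 mm, 0.13 to 0.2 kg, lying flat on the table to one side of the nest. Origin: centre of its underside; z through the thickness (up as it lies), y along the 120 mm length, x along the 56 mm width; a half turn about z makes no difference. Solid all over (the round hole marks on top are flush), centre of mass in the middle.
- silver_plate: Silver aluminium spacer plate, 56 x 120 x 10 mm, 0.1 to 0.15 kg, lying flat on the table on the other side of the nest. Origin: centre of its underside; z through the thickness (up as it lies), y along the 120 mm length, x along the 56 mm width; a half turn about z makes no difference. Solid all over (the round hole marks on top are flush), centre of mass in the middle.
- nest: Stacking nest, fixed to the table: dark base 74 (x) x 192 (y) x 10 mm, white corner stops, blue block at each end, 49 mm at its highest. Origin: centre of its underside, on the table; y along its length, z up; a half turn makes no difference. Plates lie in it with their length along its y. Its long sides are open within 45 mm of the middle, with room for a finger on each.
- pocket_mouth (a point): Mid-point of the pocket between the white corner stops, level with their tops (49 mm above the table, 34 mm above the deck). The stops stand 4 mm wider (x) and 3 mm longer (y) than a plate; their top 9 mm flare outwards, so a plate 3 mm off centre is still led in.
- catch_left (a joint): Orange sprung catch at the nest's +y end: 0 m = out, to 0.007 pushed back (spring 3 N out, 5 N back). Its face slopes 30 degrees from vertical; its inner edge, 16.5 mm above the deck, stands 2.5 mm in over a plate's end. A plate laid in the pocket hangs on both catches, underside 20 to 21 mm above the deck.
- catch_right (a joint): The like catch at the -y end. Pressing a hanging plate in the middle with about 3 to 8 N carries it past both catches, then on down to the deck or to the plate below. Press on until it meets the sprung deck and the force rises steadily to about 15 N: it is then home and stays there.
- deck: The grey deck on which the bottom plate must lie: a pad 50 x 112 x 5 mm in the middle of the nest, its underside 10 mm above the table. It rides level on a stiff spring: it sinks about 1 mm for every 5 N, at most 4 mm, and comes back when the press ends.
- deck_center (a point): The centre of the deck's upper face, 15 mm above the table; axes as the nest's; it sinks with the deck. With both plates home the black one's underside is here, its top 14 mm above, and the silver one's top 24 mm above.
- kin_mount: Bystander: black mirror mount with two silver screws, 51 x 51 x 39 mm, loose, on the robot's side of the nest. Origin: centre of its underside.
- meter_head: Bystander: black round power meter head, 44 mm across, 16 mm high, loose, behind the nest. Origin: centre of its underside.
- lens_tube: Bystander: black lens tube, 30 mm across and 30 mm high, loose, on the robot's side of the nest. Origin: centre of its underside.
- hose_post (a point): About the top of the fixed black post (clamping the red and blue hoses) that stands behind and to the left of the nest: some 30 mm thick and 140 mm high, and does not move. Do not swing the arm through it; a tall white instrument, 0.25 m high, stands further back on the left.
Not all that is in view belongs to the job. Of the things that look like the black_plate, take the one that is nearest to the robot's base at the start.

How it is judged:
By the outcome, as a careful person would: the job done as asked, in the order asked, and still so for the second after the job is handed in, with the robot touching nothing.
It also fails if it takes over 72 s, if anything falls off the work surface, if the arm or the gripper's body presses on something with over 40 N, if the wrist force passes 120 N, or if a joint passes its speed limit or range.

## Working session

There is one attempt and no reset: what is moved stays moved. The work goes in short steps, each a Python script; the robot and the scene stay as the last script left them, time stands still between calls to the robot, and variables do not carry over. Pictures are saved under pics/ and viewed, at most 10 in all, crops included, and the job is handed in when it is done.

```bash
mkdir -p pics; ls; python3 - <<'E'
from rig import arm
import cv2,numpy as np
for n in("top","side"):
    im=arm.snapshot(n); cv2.imwrite(f"pics/{n}0.png",im[:,:,::-1]); c=arm.get_calibration(n); print(n,np.round(c["intrinsics"],1).tolist(),c["k1"],np.round(c["cam_to_world"],3).tolist())
print(arm.grip_depth,arm.current_t(),arm.current_width(),arm.current_force())
E
```

```text
pics
top [[462.5, 0.0, 326.4], [0.0, 462.5, 200.0], [0.0, 0.0, 1.0]] -0.08584124363869323 [[-0.012, -0.986, 0.165, 0.366], [-1.0, 0.011, -0.006, -0.032], [0.004, -0.165, -0.986, 1.48], [0.0, 0.0, 0.0, 1.0]]
side [[426.6, 0.0, 320.7], [0.0, 426.6, 200.8], [0.0, 0.0, 1.0]] -0.07081798886766914 [[-0.859, -0.241, 0.452, 0.088], [-0.512, 0.36, -0.78, 0.79], [0.025, -0.901, -0.432, 0.564], [0.0, 0.0, 0.0, 1.0]]
0.0188 0.1 0.09159976414380133 [ 0.27396604  0.25902613 -0.25404593]
```

View pics/top0.png

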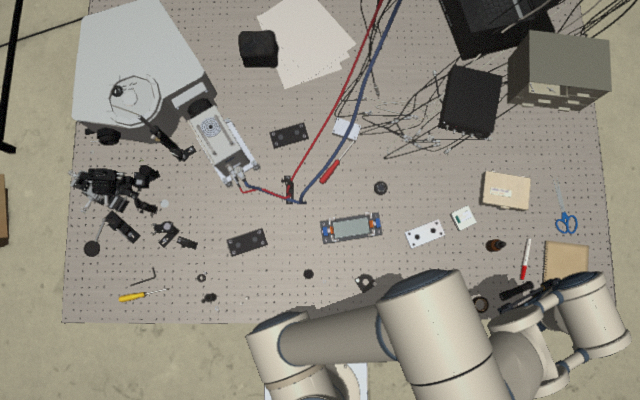

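View pics/side0.png

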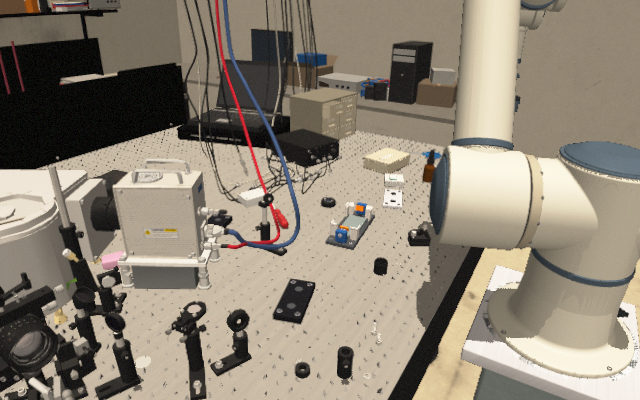

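```bash
python3 - <<'E'
import cv2,numpy as np
t=cv2.imread("pics/top0.png");s=cv2.imread("pics/side0.png")
z=lambda im,x,y,w,h,W,H:cv2.resize(im[y:y+h,x:x+w],(W,H),interpolation=cv2.INTER_CUBIC)
cv2.imwrite("pics/crop1.png",np.vstack([z(t,215,115,240,150,800,300) if 0 else z(t,215,200,240,70,800,233),z(t,215,110,120,60,400,200).repeat(1,0) if 0 else np.hstack([z(t,215,110,160,80,400,200),z(s,260,180,160,80,400,200)])]))
E
```

```text
(no output)
```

View pics/crop1.png

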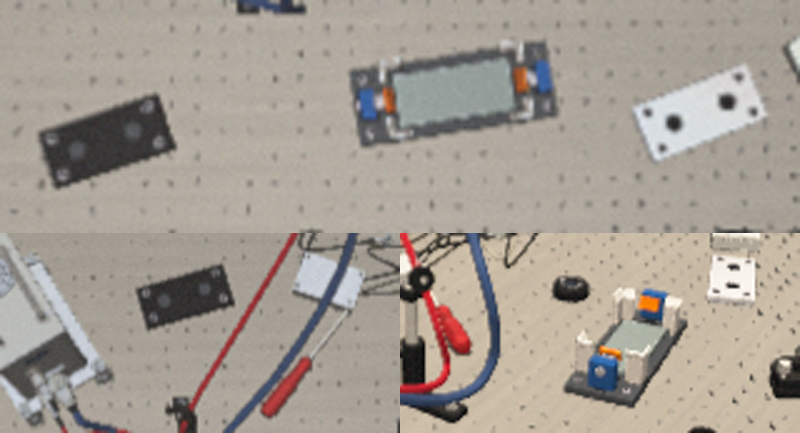

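```bash
cat > h.py <<'E'
import cv2,numpy as np
from rig import arm
def world(name,px,z):
    """pixels -> points on the plane at height z"""
    c=arm.get_calibration(name); T=np.array(c["cam_to_world"])
    n=cv2.undistortPoints(np.array(px,float).reshape(-1,1,2),np.array(c["intrinsics"]),np.array([c["k1"],0,0,0.])).reshape(-1,2)
    d=np.c_[n,np.ones(len(n))]@T[:3,:3].T
    return T[:3,3]+d*((z-T[2,3])/d[:,2])[:,None]
def rect(name,im,fn,box,z,K=6,hull=False):
    """centre, (long,short), long-axis angle deg of the blob fn(crop bgr) in box x,y,w,h"""
    x,y,w,h=box; c=cv2.resize(im[y:y+h,x:x+w],None,fx=K,fy=K,interpolation=cv2.INTER_CUBIC)
    cs,_=cv2.findContours(fn(c.astype(int)).astype(np.uint8),cv2.RETR_EXTERNAL,cv2.CHAIN_APPROX_NONE)
    k=max(cs,key=cv2.contourArea) if not hull else np.vstack([q for q in cs if cv2.contourArea(q)>hull])
    p=(k.reshape(-1,2)+.5)/K-.5+[x,y]; W=world(name,p,z)[:,:2]
    (cx,cy),s,_=r=cv2.minAreaRect((W*1000).astype(np.float32)); b=cv2.boxPoints(r)
    e=max(b[1]-b[0],b[2]-b[1],key=np.linalg.norm); a=np.degrees(np.arctan2(e[1],e[0]))%180
    return np.array([cx,cy])/1000,sorted(s)[::-1],a,p.mean(0)
dark=lambda t:(lambda c:c.max(2)<t)
light=lambda t:(lambda c:c.min(2)>t)
blue=lambda c:c[...,0]-c[...,2]>50
orange=lambda c:c[...,2]-c[...,0]>70
def Rz(a):
    """tool down, finger-closing line at angle a deg in the table plane"""
    a=np.radians(a); y=np.array([np.cos(a),np.sin(a),0]); z=np.array([0,0,-1.]); return np.c_[np.cross(y,z),y,z]
E
python3 - <<'E'
from h import *
t=cv2.imread("pics/top0.png");s=cv2.imread("pics/side0.png")
for p in[(247,242),(425,234),(350,228),(320,230),(235,250),(260,250)]:print(p,t[p[1],p[0]],end=' ')
print()
def show(l,r):print(l,np.round(r[0],4),np.round(r[1],1),round(r[2],1),np.round(r[3],1))
for th in(80,95,110):show("black",rect("top",t,dark(th),(220,220,55,42),.014))
show("far",rect("top",t,dark(95),(262,115,50,36),.014))
for th in(190,200,210):show("silver",rect("top",t,light(th),(398,212,52,42),.010))
for th in(80,100):show("base",rect("top",t,dark(th),(313,205,76,45),.010))
deck=lambda c:(c[...,1]-c[...,2]>6)&(c.min(2)>100)
show("deck",rect("top",t,deck,(313,205,76,45),.015))
cv=world("top",[(350.,228)],.015);print(cv)
for n,im,bx in("top",t,(313,205,76,45)),("side",s,(325,195,55,55)):
    show(n+"orange",rect(n,im,orange,bx,.035,hull=30)); show(n+"blue",rect(n,im,blue,bx,.04,hull=30))
show("side black",rect("side",s,dark(95),(268,272,50,54),.007))
show("side silver",rect("side",s,light(190),(378,184,32,26),.010))
E
```

```text
(247, 242) [56 53 57] (425, 234) [222 221 217] (350, 228) [153 159 148] (320, 230) [144 153 157] (235, 250) [67 63 67] (260, 250) [158 168 177] 
black [0.4779 0.2137] [120.   55.1] 108.0 [246.4 241.3]
black [0.4779 0.2139] [121.4  56.6] 107.9 [246.6 242. ]
black [0.478  0.2142] [123.   58.1] 107.7 [246.6 242. ]
far [0.8285 0.0808] [119.8  60.3] 105.8 [288.6 135.2]
silver [ 0.4992 -0.3546] [118.2  55.6] 110.3 [424.4 233.3]
silver [ 0.4993 -0.3545] [116.9  54. ] 110.3 [425.8 232.4]
silver [ 0.499  -0.3545] [115.6  51.7] 110.1 [423.9 234.2]
base [ 0.5212 -0.1962] [8.5 4.9] 29.5 [375.2 227.1]
base [ 0.5237 -0.133 ] [157.4  71.8] 97.2 [362.  221.4]
deck [ 0.5211 -0.1179] [113.7  52.9] 98.1 [350.7 227.4]
[[ 0.51877275 -0.11499249  0.015     ]]
toporange [ 0.5211 -0.118 ] [137.1  23. ] 97.8 [351.8 226.4]
topblue [ 0.52   -0.1175] [181.   29.7] 98.7 [350.7 226.8]
sideorange [ 0.5215 -0.1266] [153.2  29.6] 98.3 [351.5 217.3]
sideblue [ 0.5093 -0.0992] [228.2  39.9] 98.7 [352.  220.8]
side black [0.4767 0.2133] [134.8  59.9] 107.9 [294.4 301.2]
side silver [ 0.4967 -0.3553] [130.5  57.1] 111.0 [392.6 196.9]
```

Look-alikes in the top view are the black plates at (247,242) and (289,134). The first lies 0.52 m from the base and the second 0.83 m, so I take (247,242). Sizes match: 120 x 56 plates, a 113 x 53 deck, and the nest centre agrees from the deck, catches and blocks.

```bash
cat >> h.py <<'E'
N=np.array([.5208,-.1178]); NA=98.1
B=np.array([.4779,.2138]); BA=107.9
S=np.array([.4991,-.3546]); SA=110.3
def ori(xy,la):
    """down orientation closing across a plate with long axis la, the half turn with least last-joint angle"""
    c=[Rz(la-90),Rz(la+90)]; return min(c,key=lambda R:(lambda q:1e9 if q is None else abs(q[5]))(arm.solve_ik([*xy,.15],R)))
def pick(xy,la,zt,via=None):
    R=ori(xy,la)
    if via is not None: arm.move_to(via,R)
    arm.move_to([*xy,.12],R); arm.move_l([*xy,.05],feed=.2); arm.move_l([*xy,zt],feed=.08)
    arm.grip(.04); print("width",arm.current_width(),"force",arm.current_grasp_force())
    arm.move_l([*xy,.12],feed=.12)
E
python3 - <<'E'
from h import *
print("post",world("top",[(289,181),(289,203)],.14),world("top",[(289,203)],.0))
for xy,a in((B,BA),(N,NA),(S,SA)):
    for R in(Rz(a-90),Rz(a+90)): print(np.round(arm.solve_ik([*xy,.1],R),0))
pick(B,BA,.003,via=[.40,-.03,.2])
print(arm.current_t(),arm.current_force(),arm.current_ee_pos())
E
```

```text
post [[0.64734456 0.06972087 0.14      ]
 [0.58142543 0.06963359 0.14      ]] [[0.60398409 0.0802198  0.        ]]
[18. 29. 99. -0. 53. -0.]AttributeError: 'NoneType' object has no attribute 'rint'

The above exception was the direct cause of the following exception:

Traceback (most recent call last):
TypeError: loop of ufunc does not support argument 0 of type NoneType which has no callable rint method
```

```bash
python3 - <<'E'
from h import *
pick(B,BA,.003,via=[.40,-.03,.2])
print(arm.current_t(),arm.current_force(),arm.current_ee_pos())
im=arm.snapshot("side");cv2.imwrite("pics/side1.png",im[:,:,::-1])
E
```

```text
width 0.05573966204926844 force 30.000453293323517
6.0917 [-0.06414698  0.05446172 -1.56449139] [0.47749677 0.21363589 0.11940012]
```

View pics/side1.png

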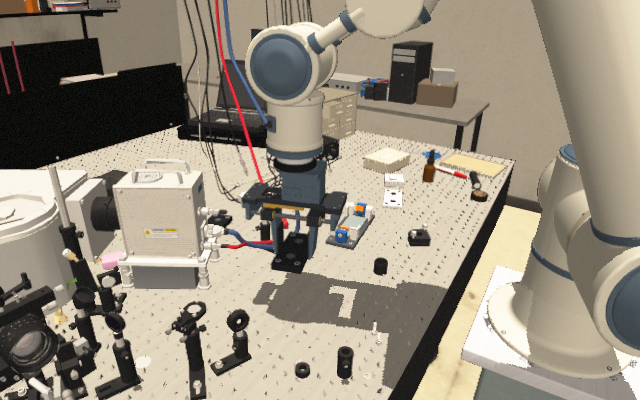

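```bash
cat >> h.py <<'E'
def lay(z0=.0385,via=None):
    """lower the held plate onto the catches until they carry it"""
    R=ori(N,NA)
    if via is not None: arm.move_to(via,R)
    arm.move_to([*N,.12],R); arm.sleep(.2); f0=arm.current_force(); arm.move_l([*N,z0+.016],feed=.1)
    z=z0+.012
    while z>z0-.0025:
        arm.move_l([*N,z],feed=.02); f=arm.current_force()-f0; print(round(z,4),np.round(f,1))
        if f[2]>1.2 or np.hypot(f[0],f[1])>12: break
        z-=.002 if z>z0+.003 else .0007
    print(arm.current_t())
E
python3 - <<'E'
from h import *
lay(via=[.42,.04,.15])
E
```

```text
0.0505 [ 0.4  1.  -0.5]
0.0485 [0.8 0.7 0.5]
0.0465 [ 0.6 -0.1 -0.1]
0.0445 [ 0.3 -0.7 -0.5]
0.0425 [ 0.3 -0.4 -0.5]
0.0405 [-1.  -0.2  0.5]
0.0398 [-0.3 -3.5  2.6]
10.55
```

```bash
python3 - <<'E'
from h import *
arm.grip(.085); arm.move_l([*N,.12],feed=.15)
R=ori(N,NA); arm.move_to([.42,-.25,.16],R)
cs=[]
for n,(x,y,w,h) in dict(side=(320,180,70,75),top=(310,198,80,60)).items():
    im=arm.snapshot(n)[:,:,::-1]; cv2.imwrite(f"pics/{n}_b.png",im); cs.append(cv2.resize(im[y:y+h,x:x+w],(400,400),interpolation=cv2.INTER_CUBIC))
cv2.imwrite("pics/crop2.png",np.hstack(cs)); print(arm.current_t())
t=cv2.imread("pics/top_b.png")
print(rect("top",t,dark(75),(326,212,50,32),.0495))
E
```

```text
12.675
(array([ 0.5200694 , -0.11721739]), [124.9494857788086, 61.95001983642578], np.float32(99.321526), array([351.30684256, 225.52777778]))
```

View pics/crop2.png

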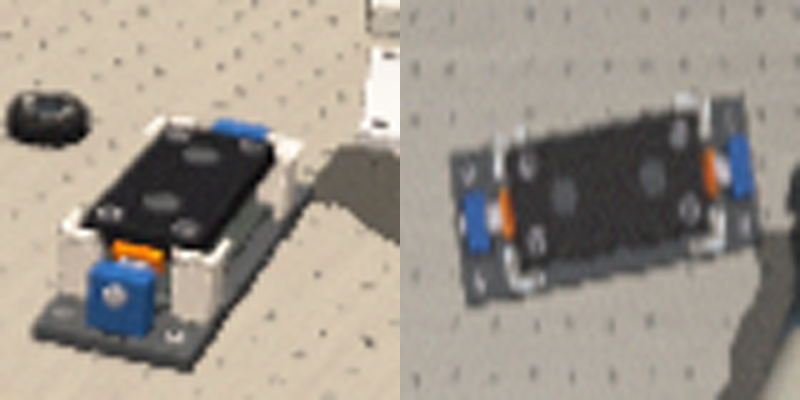

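The black plate hangs level on both catches between the stops (side view about (350,215), top view (351,226)). Next I press it.

```bash
cat >> h.py <<'E'
def press(ztop_hang,ztop_home,fmax=16):
    R=ori(N,NA); arm.grip(0.0); arm.move_to([*N,.10],R); arm.sleep(.3); f0=arm.current_force()
    arm.move_l([*N,ztop_hang+.004],feed=.12); z=ztop_hang+.002; log=[]
    while z>ztop_home-.006:
        arm.move_l([*N,z],feed=.03); f=arm.current_force()-f0; p=arm.current_ee_pos()[2]; log.append((round(p*1000,1),round(f[2],1)))
        if f[2]>fmax or (f[2]>14.5 and p<ztop_home+.001): break
        if f[2]>14.5: print("stuck high"); break
        z-=.0005 if z<ztop_home+.002 else .001
    arm.sleep(.3); print(log,"final",arm.current_ee_pos(),arm.current_force()-f0)
    arm.move_l([*N,.10],feed=.1); print(arm.current_t())
E
python3 - <<'E'
from h import *
press(.0495,.029)
E
```

```text
[(np.float64(52.0), np.float64(-0.3)), (np.float64(50.6), np.float64(0.1)), (np.float64(49.4), np.float64(-0.1)), (np.float64(48.5), np.float64(1.1)), (np.float64(47.5), np.float64(2.9)), (np.float64(46.5), np.float64(2.6)), (np.float64(45.3), np.float64(-0.2)), (np.float64(44.4), np.float64(-0.2)), (np.float64(43.4), np.float64(1.3)), (np.float64(42.4), np.float64(-0.8)), (np.float64(41.4), np.float64(0.2)), (np.float64(40.4), np.float64(0.6)), (np.float64(39.4), np.float64(0.4)), (np.float64(38.5), np.float64(-0.2)), (np.float64(37.4), np.float64(0.2)), (np.float64(36.4), np.float64(0.1)), (np.float64(35.4), np.float64(-0.4)), (np.float64(34.4), np.float64(-0.1)), (np.float64(33.4), np.float64(-0.4)), (np.float64(32.4), np.float64(0.5)), (np.float64(31.4), np.float64(0.3)), (np.float64(30.4), np.float64(-0.7)), (np.float64(30.0), np.float64(-0.2)), (np.float64(29.5), np.float64(-0.3)), (np.float64(29.0), np.float64(0.2)), (np.float64(28.5), np.float64(2.0)), (np.float64(28.1), np.float64(4.3)), (np.float64(27.6), np.float64(6.8)), (np.float64(27.2), np.float64(8.9)), (np.float64(26.8), np.float64(10.1)), (np.float64(26.4), np.float64(12.8)), (np.float64(25.9), np.float64(15.0))] final [ 0.52085905 -0.11779789  0.02595214] [-3.52885136  0.53008682 13.54574883]
24.7417
```

```bash
python3 - <<'E'
from h import *
arm.grip(.09); pick(S,SA,.003)
cs=[]
for n,(x,y,w,h) in dict(side=(320,160,100,100),top=(310,198,80,60)).items():
    im=arm.snapshot(n)[:,:,::-1]; cv2.imwrite(f"pics/{n}_c.png",im); cs.append(cv2.resize(im[y:y+h,x:x+w],(400,400),interpolation=cv2.INTER_CUBIC))
cv2.imwrite("pics/crop3.png",np.hstack(cs)); print(arm.current_t())
E
```

```text
width 0.05538512277336235 force 30.00060796737671
30.1333
```

View pics/crop3.png

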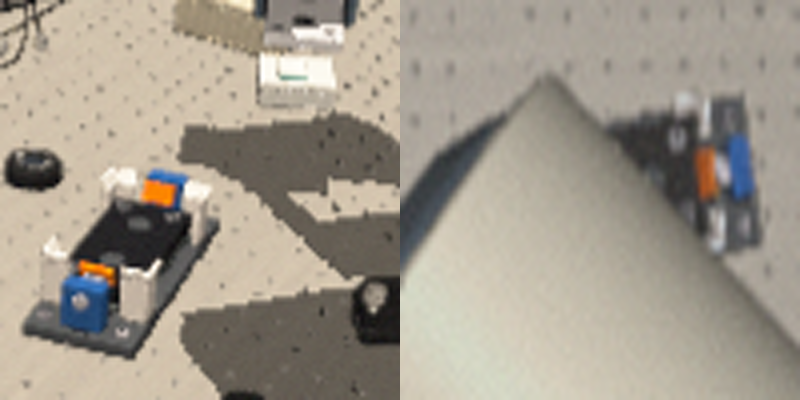

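The black plate is flat on the deck with both catches sprung out over it (side view about (352,218)), and the silver plate is gripped. Next I lay the silver plate.

```bash
python3 - <<'E'
from h import *
lay()
arm.grip(.085); arm.move_l([*N,.12],feed=.15)
R=ori(N,NA); arm.move_to([.42,-.25,.16],R)
cs=[]
for n,(x,y,w,h) in dict(side=(320,180,70,75),top=(310,198,80,60)).items():
    im=arm.snapshot(n)[:,:,::-1]; cv2.imwrite(f"pics/{n}_d.png",im); cs.append(cv2.resize(im[y:y+h,x:x+w],(400,400),interpolation=cv2.INTER_CUBIC))
cv2.imwrite("pics/crop4.png",np.hstack(cs)); print(arm.current_t())
E
```

```text
0.0505 [-1.3  0.2  1.2]
0.0485 [-1.  -0.4  0.7]
0.0465 [-0.4  0.4 -0.2]
0.0445 [ 0.1 -0.   1.1]
0.0425 [ 0.2 -0.3  0.5]
0.0405 [-0.1 -0.2  0.3]
0.0398 [-0.7  0.7  0.8]
0.0391 [-1.6 -0.5  0.9]
0.0384 [-0.7 -1.6  3.1]
34.4333
36.5667
```

View pics/crop4.png

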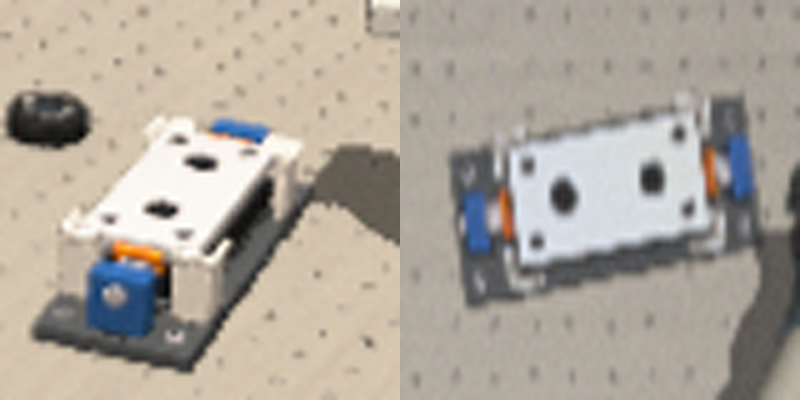

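The silver plate hangs level on both catches between the stops (top view (351,226)). Next I press it.

```bash
python3 - <<'E'
from h import *
press(.0455,.039)
R=ori(N,NA); arm.move_to([.42,-.25,.16],R)
cs=[]
for n,(x,y,w,h) in dict(side=(320,180,70,75),top=(310,198,80,60)).items():
    im=arm.snapshot(n)[:,:,::-1]; cv2.imwrite(f"pics/{n}_e.png",im); cs.append(cv2.resize(im[y:y+h,x:x+w],(400,400),interpolation=cv2.INTER_CUBIC))
cv2.imwrite("pics/crop5.png",np.hstack(cs)); print(arm.current_t())
E
```

```text
[(np.float64(48.0), np.float64(-1.4)), (np.float64(46.6), np.float64(0.2)), (np.float64(45.5), np.float64(1.0)), (np.float64(44.6), np.float64(2.7)), (np.float64(43.6), np.float64(3.4)), (np.float64(42.5), np.float64(3.3)), (np.float64(41.4), np.float64(0.3)), (np.float64(40.5), np.float64(1.4)), (np.float64(39.8), np.float64(0.1)), (np.float64(39.4), np.float64(0.5)), (np.float64(39.0), np.float64(-0.9)), (np.float64(38.5), np.float64(1.4)), (np.float64(38.1), np.float64(3.6)), (np.float64(37.6), np.float64(5.4)), (np.float64(37.2), np.float64(7.7)), (np.float64(36.7), np.float64(9.0)), (np.float64(36.4), np.float64(11.0)), (np.float64(35.9), np.float64(13.2)), (np.float64(35.5), np.float64(15.1))] final [ 0.52085659 -0.1177787   0.03552855] [-3.76522576  1.14291571 15.18318673]
45.325
46.1667
```

View pics/crop5.png

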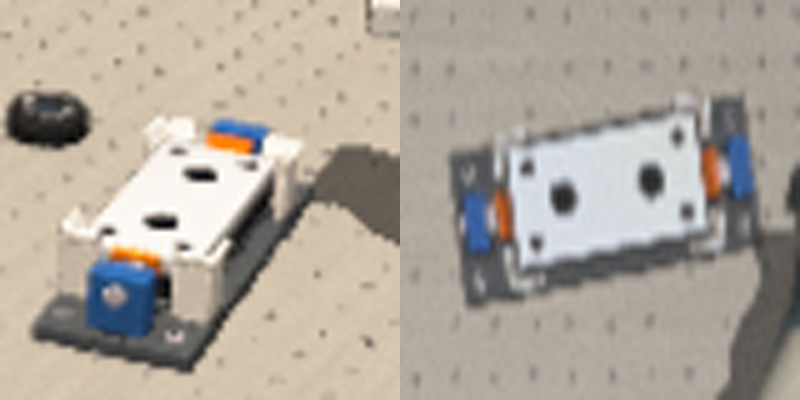

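The silver plate has dropped flat onto the black one. Its top met the press at 39 mm, as it should, and it now sits below the stop tops.

```bash
python3 -c "
from rig import arm
print(arm.sign_off())"
```

```text
the job is handed in; nothing more can be done
None
```

The spacer pack is made up and handed in at about 46 s: the black plate lies flat on the deck and the silver plate flat on top of it, each pressed home to about 15 N.

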